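Sort kiln posts by length into their case and shut it

ROBOT

A 7-joint arm with a two-finger parallel gripper is mounted at the origin on a cart in front of the work surface, level with it; the furniture and walls round the work are solid. World frame = base frame: x ahead of the robot, y to its left, z up, the work surface at z = 0. Lengths are in m, angles in degrees, forces in N, time in s.
With the tool pointing down it reaches from about 0.35 to 0.9 m from the base axis. Payload 7.2 kg.
Tool frame: the origin (TCP) lies at the very end of the fingers, on their centre line; the grasp point (between the pads) lies 19 mm behind it; z points along the fingers, y is the line along which they close (so a half turn about z gives the same grasp; the last joint's range is limited). The gripper opens to 88 mm and grips with 3 to 60 N. Pads are 20 mm wide; open, the fingers measure 115 mm over their backs; the gripper's body (75 mm by 178 mm) begins 61 mm behind the grasp point.
Start: joints at [64.962, 23.554, -0.728, 91.456, 0.321, 64.991, -4.71], TCP at [0.225, -0.583, 0.223] pointing down, gripper open.
Joint ranges: [-169.25, 169.25], [-16.82, 113.86], [-84.01, 82.57], [7.8, 145.47], [-59.2, 239.2], [7.22, 106.19], [-163.78, 163.78]. Speed limits (degrees/s): [136.94, 136.94, 172.46, 172.46, 180, 180, 180].

INTERFACE

Orientations are given as a 3x3 rotation matrix whose columns are the frame's x, y, z axes.
In Python, from rig import readout, get_image, camera_model, bot gives the robot as it stands. The module is installed in compiled form; this text tells all that it offers.
- The arm moves only by the shell command python3 -m inch 'ROWS' [FORCE]. ROWS is JSON, a list of rows, each a list of 7 numbers: the shift along the tool's x, y, z each as a share of 0.1 m, from -1 to 1, then the turn, a rotation vector about the tool's x, y, z each as a share of 45 degrees, from -1 to 1, then the finger opening in mm, from 0 to 87.8. A call has 1 to 12 rows; each row shifts and turns the commanded pose from where the row before left it, along the tool's axes as they then stand; what a row does not reach is not made up. A row lasts 1/8 s, in which the tool goes at most 62.5 mm and 10.7 degrees, less where a joint would pass 70% of its speed; a pose out of reach is approached as far as the arm can. A call with a number of a shift or a turn outside -1 to 1 is refused whole. A call with a gripper value outside its range is refused whole. The fingers move at their own pace and stop on an object; FORCE is the grip in N (left out, the last holds). Time passes only in rows, so rows that do not move let the fingers close. It gives the time, the measured TCP pose, the force and the opening at its end, in the units of the state.
- readout.get_state(): the state, without advancing time (a new reading comes with each control period).
- get_image(name): name is "side" or "top" or "wrist"; returns the picture (480x640x3 uint8, red, green, blue); there is no depth.
- camera_model(name): a dict with "mtx" (3x3 intrinsics, pixels), "rvec" (rotation vector, rad) and "tvec" (3), from world to camera coordinates, as OpenCV has them. Camera axes: x right, y down, z forward; pixel columns grow to the right and rows downward; lengths in m; the calibration is good to about 2 mm. A picture is of the moment at which its call begins: read the wrist's pose just before it. camera_model takes no time and is no camera call; for the wrist camera it gives the pose at the moment of the call.
- bot.close_job(): hands the job in, once; it reports no verdict.
The state is a dict: "clock": time; "joint_pos": joint angles; "qd": joint speeds; "joint_torque": joint torques, N m; "eef_pos": TCP position; "orientation": TCP orientation; "contact_force": force on the tool from outside, world axes, zero at the start; "wrist_torque": the same for the moment, N m; "grip_width": opening from 0.0 (shut) to 1.0 (fully open).
Only numpy, scipy, OpenCV 4.12 (cv2) and the standard library are available. Lean on these libraries where they do the work, as an engineer would, in place of code of your own. Each camera call takes 0.05 s, during which the arm holds its last target. There are 200 camera calls.

TASK

Sort the four loose kiln posts into the open wooden case: they differ only in length, so lay each one flat across the row that is just wide enough for it, next to any post already there. Then shut the lid fully, with every post lying in its row, and leave the shell, the wooden rib and the ring cutter where they are.

Things in the scene. Friction and masses are not known exactly. Their poses are not given: they have to be found in the camera images.
- post_case: wooden case lined with brown cork, 164 mm (x) by 211 mm (y), fixed on two pale kiln shelves (172 x 232 mm, 40 mm high together). Origin on the worktop under its centre; x runs along the rows, away from the robot, y across them to the hinged left side. Above the worktop: row floors 47 mm, rim 77 mm, dividers 73 mm. Walls and dividers 7 mm thick. Rows from the right: short, medium, long (by the hinge).
- row_short (a point): centre of the floor of the row for short posts: 46 mm wide across (y axis), 150 mm long (x axis), floor 30 mm below the case's rim. Axes as the case's. Posts 40 mm long lie in it with their length along y; one is there already.
- row_medium (a point): centre of the floor of the row for medium posts: 61 mm wide across (y axis), 150 mm long (x axis), floor 30 mm below the case's rim. Axes as the case's. Posts 55 mm long lie in it with their length along y; it is empty at the start and both medium posts go into it, side by side along x.
- row_long (a point): centre of the floor of the row for long posts: 76 mm wide across (y axis), 150 mm long (x axis), floor 30 mm below the case's rim. Axes as the case's. Posts 70 mm long lie in it with their length along y; one is there already.
- post_short: loose kiln post: buff ceramic square bar 40 mm long, 26 x 26 mm section with a 10 mm bore through its length, about 48 g; lies on the worktop. Origin at its centre (13 mm above what it lies on), x axis along its length.
- post_medium_a: loose kiln post: buff ceramic square bar 55 mm long, 26 x 26 mm section with a 10 mm bore through its length, about 66 g; lies on the worktop. Origin at its centre (13 mm above what it lies on), x axis along its length.
- post_medium_b: loose kiln post: buff ceramic square bar 55 mm long, 26 x 26 mm section with a 10 mm bore through its length, about 66 g; lies on the worktop. Origin at its centre (13 mm above what it lies on), x axis along its length.
- post_long: loose kiln post: buff ceramic square bar 70 mm long, 26 x 26 mm section with a 10 mm bore through its length, about 84 g; lies on the worktop. Origin at its centre (13 mm above what it lies on), x axis along its length.
- stored_short: kiln post like the loose ones, 40 mm long, already lying across its row towards one end of it. Origin at its centre, x axis along its length. It may stay there.
- stored_long: kiln post like the loose ones, 70 mm long, already lying across its row towards one end of it. Origin at its centre, x axis along its length. It may stay there.
- lid (a joint): angle of the lid (rad): 0 shut; open at 1.75 to 1.92 at the start, leaning outwards; stop at 1.95. A stiff hinge holds it at any angle; 1 to 4 N at its free edge move it. Lid 164 mm along the hinge, 9 mm thick, free edge 215 mm from the hinge axis, with a brown 30 mm wide pull tab reaching 10 mm beyond. A post not down on its row floor keeps it from shutting.
- lid_hinge (a point): middle of the lid's hinge axis, which runs along the case's x, 4 mm outside its left (+y) side and 77 mm above the worktop, level with the lid's underside when shut. The lid swings over from left to right to shut.
- lid_edge (a point): middle of the lid's free edge, on its outer face (the face that is on top when shut, 9 mm above the underside)
- shell: bystander: marbled ceramic scallop shell, 42 x 81 x 18 mm, origin under its centre; leave it alone. It lies between the grey banding wheel (fixed, 203 mm across, 104 mm high, just behind the case: carry posts over it) and the blue vice (fixed, 76 mm high)
- wood_rib: bystander: flat wooden throwing rib, 58 x 109 x 8 mm, origin under its centre; leave it alone. It lies between the grey banding wheel (fixed, 203 mm across, 104 mm high, just behind the case: carry posts over it) and the blue vice (fixed, 76 mm high)
- cutter: bystander: round metal ring cutter, 47 mm across, 18 mm high, origin under its centre; leave it alone
Things that resemble listed ones, but are neither listed nor needed, are in the scene too. What is shaped like the post_medium_a but red or yellow is not meant.

How it is judged:
By the outcome, as a careful person would: the job done as asked, in the order asked, and still so for the second after the job is handed in, with the robot touching nothing.
It also fails if it takes over 72 s, if anything falls off the work surface, if the arm or the gripper's body presses on something with over 40 N, if the wrist force passes 120 N, or if a joint passes its speed limit or range.

## Working session

There is one attempt and no reset: what is moved stays moved. The work goes in short steps, Python scripts to look and compute and a shell command to move; the robot and the scene stay as the last step left them, time stands still between calls to the robot, and variables do not carry over. Pictures are saved under pics/ and viewed, on a budget of 10 in all, crops included, one or two more only if the job needs it, and the job is handed in when it is done.

```bash
mkdir -p pics; python3 - <<'E'
from rig import readout,get_image,camera_model
import cv2,numpy as np
for n in("top","side"):
    im=get_image(n);cv2.imwrite(f"pics/{n}0.png",im[:,:,::-1]);c=camera_model(n)
    R=cv2.Rodrigues(np.array(c["rvec"],float))[0];print(n,-R.T@np.array(c["tvec"]).ravel(),R[2],c["mtx"])
s=readout.get_state();print(s)
E
```

```text
top [0.26651837 0.00586602 1.342992  ] [ 0.23182921 -0.01267977 -0.97267386] [[497.2998901    0.         311.46740528]
 [  0.         497.2998901  236.40352232]
 [  0.           0.           1.        ]]
side [ 0.40968932 -0.73072947  0.58641818] [ 0.15925156  0.81081049 -0.56322757] [[442.53212937   0.         318.13337456]
 [  0.         442.53212937 241.74641593]
 [  0.           0.           1.        ]]
{'clock': 0.1, 'joint_pos': array([64.96297436, 23.59601497, -0.72891886, 91.49878639,  0.32094277,
       64.99042504, -4.70894499]), 'qd': array([ 0.0150655 , -0.12090565, -0.07429984, -0.10241122, -0.09569224,
       -0.0775044 ,  0.00698306]), 'joint_torque': array([ 3.86718224e-03, -5.89090812e+01,  6.43949825e-01, -2.91707611e+01,
       -5.39746264e-02,  1.45182473e-02,  3.83306008e-05]), 'eef_pos': array([ 0.22510253, -0.58256704,  0.22189014]), 'orientation': array([[ 9.32751230e-01,  3.60520129e-01, -6.15240010e-04],
       [ 3.60520641e-01, -9.32750309e-01,  1.31505244e-03],
       [-9.97624339e-05, -1.44842350e-03, -9.99998946e-01]]), 'contact_force': array([-0.40253956, -0.62209619,  0.18362474]), 'wrist_torque': array([-0.04235069,  0.01917515, -0.01506707]), 'grip_width': 1.0017511837932118}
```

View pics/top0.png

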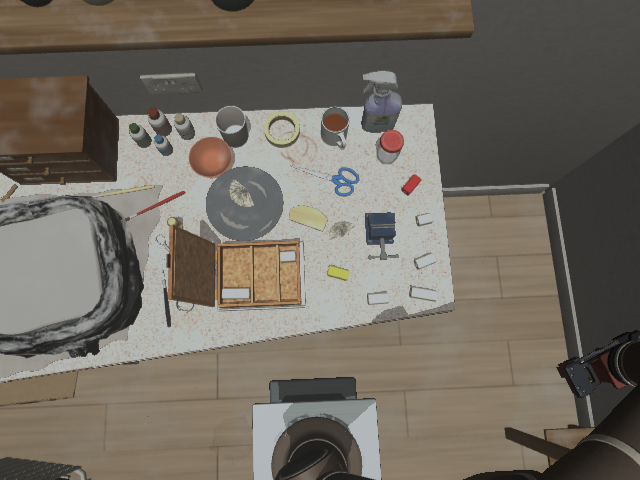

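View pics/side0.png

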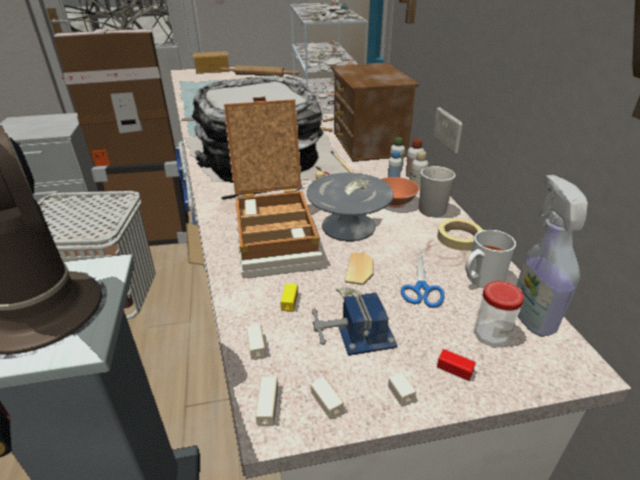

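The top view shows four buff posts: (424,219) is the shortest, (426,261) and (378,298) are medium, and (423,293) is the longest. The red (412,184) and yellow (338,272) ones are decoys. The case is at about (260,273), with its lid leaning left. I'll check an enlarged crop and mask next.

```bash
cat > h.py <<'E'
import cv2,numpy as np
from rig import readout,get_image,camera_model
def cam(n):
    c=camera_model(n);return np.array(c["mtx"],float),cv2.Rodrigues(np.array(c["rvec"],float))[0],np.array(c["tvec"],float).ravel()
def ray(c,uv,z):
    K,R,t=c;d=(np.c_[np.atleast_2d(uv),np.ones(len(np.atleast_2d(uv)))]@np.linalg.inv(K).T)@R;o=-R.T@t
    return o+d*((z-o[2])/d[:,2])[:,None]
def proj(c,P):
    K,R,t=c;p=(np.atleast_2d(P)@R.T+t)@K.T;return p[:,:2]/p[:,2:]
E
python3 - <<'E'
from h import *
out=[]
for n,box in(("top",(350,200,100,110)),("side",(235,315,190,110))):
    im=cv2.imread(f"pics/{n}0.png");c=cam(n);x,y,w,h=box
    sub=im[y:y+h,x:x+w];k=6 if n=="top" else 4
    big=cv2.resize(sub,None,fx=k,fy=k,interpolation=cv2.INTER_CUBIC)
    hsv=cv2.cvtColor(big,cv2.COLOR_BGR2HSV)
    B,G,Rr=[big[:,:,i].astype(int) for i in range(3)]
    L=cv2.cvtColor(big,cv2.COLOR_BGR2LAB).astype(int)
    for seed in ([(424,219),(426,260),(378,298),(423,293)] if n=="top" else [(402,384),(325,392),(256,337),(268,393)]):
        px=L[(seed[1]-y)*k,(seed[0]-x)*k];print(n,seed,px)
    # greenish: a-channel low vs pinkish top
    m=((L[:,:,1]<130)&(L[:,:,0]>(165))).astype(np.uint8)*255
    m=cv2.morphologyEx(m,cv2.MORPH_OPEN,np.ones((k*2,k*2)))
    cs,_=cv2.findContours(m,cv2.RETR_EXTERNAL,cv2.CHAIN_APPROX_NONE)
    for q in cs:
        if cv2.contourArea(q)<k*k*40:continue
        r=cv2.minAreaRect(q);print(np.array(r[0])/k+[x,y],np.array(r[1])/k,r[2])
        cv2.drawContours(big,[q],-1,(0,0,255),1)
    out.append(big)
H=max(o.shape[0] for o in out)
o=np.hstack([cv2.copyMakeBorder(a,0,H-a.shape[0],0,0,cv2.BORDER_CONSTANT) for a in out])
cv2.imwrite("pics/c1.png",cv2.resize(o,None,fx=800/o.shape[1],fy=800/o.shape[1]))
E
```

```text
top (424, 219) [192 127 125]
top (426, 260) [192 127 126]
top (378, 298) [192 127 126]
top (423, 293) [192 127 126]
[399.91665649 254.91665649] [ 99.83331299 109.83331299] -0.0
side (402, 384) [226 125 133]
side (325, 392) [226 125 133]
side (256, 337) [226 126 132]
side (268, 393) [226 126 132]
[302.375 420.625] [ 8.25 10.75] 90.0
[414.39299011 417.70039368] [15.17889309 23.01297188] 81.96428680419922
[286.125 411.875] [13.75  9.75] 90.0
[411.18023682 407.07527161] [7.97182941 8.19481754] 48.012786865234375
[380.06031799 394.21697998] [18.46862221  8.05617905] 38.92754364013672
[303.5 390. ] [8.5 8. ] 90.0
[350.65499878 381.45999908] [11.00000191  9.85000134] 36.869895935058594
[362.70691681 385.04195404] [19.15625191  9.65040684] 78.88695526123047
[326.05389404 389.58406067] [44.59303665 20.19067001] 52.76516342163086
[265.46897507 398.85515594] [20.99660873 48.9091301 ] 11.67370891571045
[397.10494995 379.64813995] [51.07727051 30.35412216] 15.887167930603027
[300.625 358.   ] [15.   21.75] 90.0
[317.27967072 353.51722717] [18.21906662  8.56118107] 60.39554977416992
[346.58255005 362.02358627] [60.81639099 24.93094254] 15.945394515991211
[285.00756073 339.37695503] [36.22706223 32.00857925] 59.47029495239258
[254.88793182 335.21982956] [29.31090355 16.31460571] 80.72740173339844
```

View pics/c1.png

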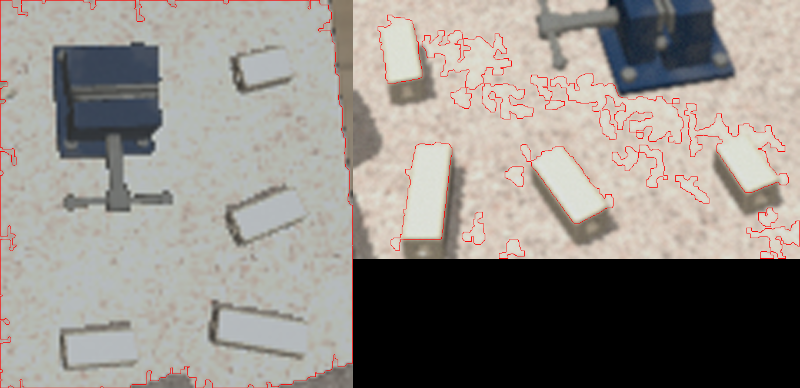

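The crop confirms the four posts: in both views their faces are uniform buff, while the worktop is pink. Next I'll flood-fill the side-view faces, cast them to z=26 mm, and enlarge the case.

```bash
python3 - <<'E'
from h import *
im=cv2.imread("pics/side0.png");c=cam("side");ct=cam("top")
k=4;big=cv2.resize(im,None,fx=k,fy=k,interpolation=cv2.INTER_CUBIC)
L=cv2.cvtColor(big,cv2.COLOR_BGR2LAB)
for nm,s in dict(short=(402,384),medA=(325,390),medB=(256,337),long=(266,395)).items():
    m=np.zeros((big.shape[0]+2,big.shape[1]+2),np.uint8)
    cv2.floodFill(L.copy(),m,(s[0]*k,s[1]*k),0,(14,5,6),(14,5,6),8|cv2.FLOODFILL_FIXED_RANGE|cv2.FLOODFILL_MASK_ONLY|(255<<8))
    m=cv2.morphologyEx(m[1:-1,1:-1],cv2.MORPH_OPEN,np.ones((25,25)))
    q=max(cv2.findContours(m,0,cv2.CHAIN_APPROX_NONE)[0],key=cv2.contourArea)
    W=ray(c,(q.reshape(-1,2)+.5)/k-.5,.026)[:,:2]
    r=cv2.minAreaRect((W*1000).astype(np.float32));b=cv2.boxPoints(r);e=max((b[1]-b[0],b[2]-b[1]),key=np.linalg.norm)
    print(nm,np.round(r[0],1),np.round(r[1],1),"len axis deg",round(np.degrees(np.arctan2(e[1],e[0]))%180,1),"top px",proj(ct,[*(np.array(r[0])/1000),.026])[0].round(1))
a=cv2.imread("pics/top0.png")[210:320,155:315];a=cv2.resize(a,None,fx=5,fy=5,interpolation=cv2.INTER_CUBIC)
cv2.imwrite("pics/c2.png",a)
E
```

```text
short [ 617.4 -321.5] [28.3 50.2] len axis deg 90.6 top px [423.7 218.8]
medA [ 499.5 -316.9] [23.1 57.8] len axis deg 110.0 top px [426.1 261.1]
medB [ 404.3 -178.6] [22.  63.1] len axis deg 91.1 top px [377.4 298.6]
long [ 411.5 -304.8] [69.4 22.2] len axis deg 78.4 top px [424.7 293.9]
```

View pics/c2.png

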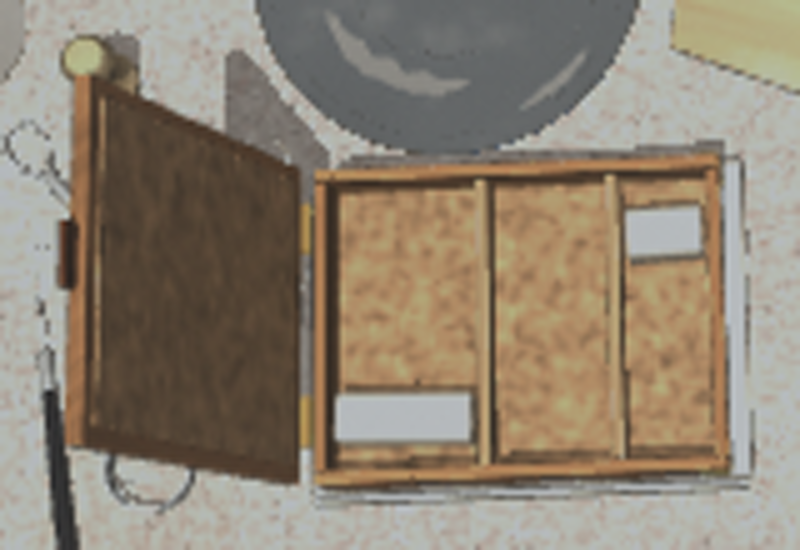

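The case rim corners in the top view are roughly (218,244), (299,241), (300,304) and (218,307). The stored long post is at the near end of its row and the stored short post at the far end. Next: the case pose and a tool-frame planner, then a closer look from the wrist.

```bash
cat >> h.py <<'E'
from scipy.spatial.transform import Rotation as Ro
def plan(x,y,z,close_deg,flip=None):
    """turn (share of 45deg) about tool xyz, then shift (share of .1m) in the turned tool frame; tool down, fingers closing along close_deg"""
    s=readout.get_state();R=s["orientation"];p=s["eef_pos"];best=None
    for f in(0,180):
        a=np.radians(close_deg+f);Y=np.array([np.cos(a),np.sin(a),0]);Z=np.array([0,0,-1.]);T=np.c_[np.cross(Y,Z),Y,Z]
        rv=np.degrees(Ro.from_matrix(R.T@T).as_rotvec())
        if best is None or (np.linalg.norm(rv)<np.linalg.norm(best[0]))!=bool(flip): best=rv,T
    rv,T=best
    print("turn",(rv/45).round(3),"shift",((T.T@(np.array([x,y,z])-p))/.1).round(3),"j7",s["joint_pos"][6].round(1),"p",p.round(4),"t",round(s["clock"],2),"w",round(s["grip_width"]*88,1),"F",s["contact_force"].round(1))
E
python3 - <<'E'
from h import *
ct=cam("top")
px=np.array([(317,171),(718,155),(727,470),(317,487)])/5+[155,210]-.4
P=ray(ct,px,.077);print(P.round(4));print([np.linalg.norm(P[i]-P[(i+1)%4]).round(4) for i in range(4)],P.mean(0))
e=(P[0]-P[1]+P[3]-P[2]);print("y axis deg",np.degrees(np.arctan2(e[1],e[0])));e=(P[0]-P[3]+P[1]-P[2]);print("x axis deg",np.degrees(np.arctan2(e[1],e[0])))
K,R,t=cam("wrist");s=readout.get_state();o=-R.T@t;print("cam in tool",s["orientation"].T@(o-s["eef_pos"]),s["orientation"].T@R.T,K[0,0])
plan(.44,-.27,.32,0)
E
```

```text
[[0.5584 0.2336 0.077 ]
 [0.5584 0.0245 0.077 ]
 [0.3944 0.0257 0.077 ]
 [0.3944 0.2333 0.077 ]]
[np.float64(0.2091), np.float64(0.164), np.float64(0.2076), np.float64(0.164)] [0.47641941 0.12925005 0.077     ]
y axis deg 90.00524293852203
x axis deg -0.15630416492985288
cam in tool [ 0.08240131 -0.00019634 -0.16118281] [[-2.89283833e-04 -9.53548573e-01 -3.01239165e-01]
 [ 9.99999824e-01 -4.32085273e-04  4.07418847e-04]
 [-5.18654667e-04 -3.01238994e-01  9.53548530e-01]] 368.3951509224113
turn [-2.00e-03 -1.00e-03 -1.53e+00] shift [ 3.126  2.149 -0.981] j7 -4.7 p [ 0.2251 -0.5826  0.2219] t 0.1 w 88.2 F [-0.4 -0.6  0.2]
```

```bash
python3 -m inch '[[0,0,0,0,0,-0.219,87],[0,0,0,0,0,-0.219,87],[0,0,0,0,0,-0.219,87],[0,0,0,0,0,-0.219,87],[0,0,0,0,0,-0.219,87],[0,0,0,0,0,-0.219,87],[0,0,0,0,0,-0.219,87]]'; python3 -m inch '[[0.46,0.34,0,0,0,0,87],[0.46,0.34,0,0,0,0,87],[0.46,0.34,0,0,0,0,87],[0.46,0.34,0,0,0,0,87],[0.46,0.34,0,0,0,0,87],[0.46,0.34,0,0,0,0,87],[0.46,0.34,0,0,0,0,87],[0.46,0.34,0,0,0,0,87],[0,0,0,0,0,0,87]]'
cat > look.py <<'E'
from h import *
import sys
c=cam("wrist");im=get_image("wrist")[:,:,::-1].copy();cv2.imwrite(sys.argv[1],im)
zt=float(sys.argv[2]);mw=int(sys.argv[3]) if len(sys.argv)>3 else 200
k=2;b=cv2.resize(im,None,fx=k,fy=k,interpolation=cv2.INTER_CUBIC);L=cv2.cvtColor(b,cv2.COLOR_BGR2LAB)
for cx in eval(sys.argv[4]):
    s=proj(c,[*cx,zt])[0].round().astype(int)
    if not(0<=s[0]<640 and 0<=s[1]<480): print(cx,"out",s);continue
    m=np.zeros((b.shape[0]+2,b.shape[1]+2),np.uint8);lo=L[s[1]*k,s[0]*k]
    cv2.floodFill(L.copy(),m,(int(s[0])*k,int(s[1])*k),0,(10,4,5),(10,4,5),8|4|cv2.FLOODFILL_FIXED_RANGE|cv2.FLOODFILL_MASK_ONLY|(255<<8))
    m=cv2.morphologyEx(m[1:-1,1:-1],cv2.MORPH_OPEN,cv2.getStructuringElement(2,(13,13)))
    cs=cv2.findContours(m,0,cv2.CHAIN_APPROX_NONE)[0]
    if not cs: print(cx,"none",lo);continue
    q=max(cs,key=cv2.contourArea);W=ray(c,(q.reshape(-1,2)+.5)/k-.5,zt)[:,:2]*1000
    r=cv2.minAreaRect(W.astype(np.float32));bx=cv2.boxPoints(r);e=max((bx[1]-bx[0],bx[2]-bx[1]),key=np.linalg.norm)
    print(cx,s,lo,np.round(r[0],1),np.round(sorted(r[1]),1),"len deg",round(float(np.degrees(np.arctan2(e[1],e[0])))%180,1))
    cv2.drawContours(im,[q//k],-1,(0,0,255),1)
cv2.imwrite(sys.argv[1],im)
E
python3 look.py pics/w1.png .026 200 '[(.617,-.3215),(.4995,-.317),(.404,-.1786),(.4115,-.305)]'
```

```text
clock: 0.98
eef_pos: [0.2251, -0.5827, 0.2221]
orientation: [[-0.008, 1.0, -0.0], [1.0, 0.008, 0.001], [0.001, -0.0, -1.0]]
contact_force: [0.9, 0.1, -0.3]
grip_width: 0.993
clock: 2.1
eef_pos: [0.4989, -0.2093, 0.2226]
orientation: [[-0.01, 1.0, 0.001], [1.0, 0.01, 0.002], [0.002, 0.001, -1.0]]
contact_force: [-0.6, -1.2, 0.0]
grip_width: 0.991Traceback (most recent call last):
  File "look.py", line 10, in <module>
    cv2.floodFill(L.copy(),m,(int(s[0])*k,int(s[1])*k),0,(10,4,5),(10,4,5),8|4|cv2.FLOODFILL_FIXED_RANGE|cv2.FLOODFILL_MASK_ONLY|(255<<8))
    ~~~~~~~~~~~~~^^^^^^^^^^^^^^^^^^^^^^^^^^^^^^^^^^^^^^^^^^^^^^^^^^^^^^^^^^^^^^^^^^^^^^^^^^^^^^^^^^^^^^^^^^^^^^^^^^^^^^^^^^^^^^^^^^^^^^^^^
cv2.error: OpenCV(4.12.0) /io/opencv/modules/imgproc/src/floodfill.cpp:495: error: (-206:Bad flag (parameter or structure field)) Connectivity must be 4, 0(=4) or 8 in function 'floodFill'
```

View pics/w1.png

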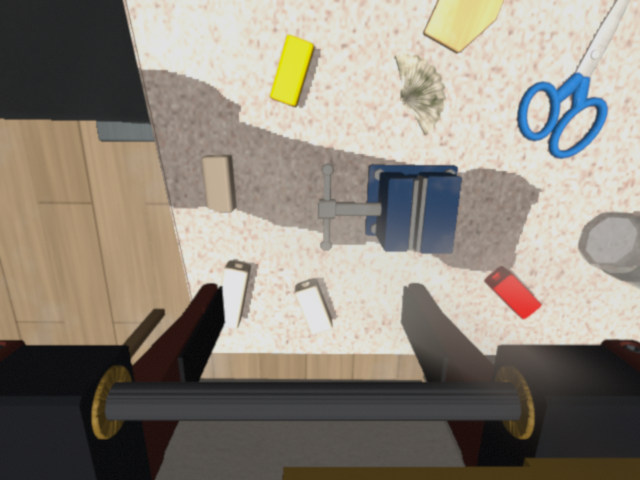

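The wrist view shows medium B at (219,184) in the arm's shadow, the long post at (237,292) and medium A at (314,307). The short one is hidden by the gripper.

```bash
sed -i 's/8|4|cv2/4|cv2/' look.py; python3 look.py pics/w2.png .026 200 '[(.4995,-.317),(.404,-.1786),(.4115,-.305)]'; python3 -c "
from h import *
plan(.404,-.180,.10,0.5)"
```

```text
(0.4995, -0.317) [315 307] [230 128 128] [ 500.3 -319.2] [21.7 54.1] len deg 110.0
(0.404, -0.1786) [217 178] [186 131 143] [ 405.1 -183.3] [20.4 53.2] len deg 92.0
(0.4115, -0.305) [232 297] [229 128 127] [ 410.7 -305.1] [21.2 67.6] len deg 77.8
turn [-0.001 -0.    -0.007] shift [ 0.349 -0.921  1.222] j7 10.2 p [ 0.4964 -0.2141  0.2222] t 2.2 w 87.1 F [-1.1 -0.2 -0.3]
```

```bash
python3 -m inch '[[0,0,0,0,0,-0.04,60],[0.176,-0.454,0.3,0,0,0,60],[0.177,-0.454,0.3,0,0,0,60],[0,0,0.5,0,0,0,60],[0,0,0.5,0,0,0,60],[0,0,0.4,0,0,0,60],[0,0,0.17,0,0,0,60],[0,0,0,0,0,0,60],[0,0,0,0,0,0,60]]'; python3 -c "
from h import *
plan(.4045,-.182,.005,2)"
```

```text
clock: 3.32
eef_pos: [0.4048, -0.183, 0.0063]
orientation: [[-0.033, 0.999, 0.001], [0.999, 0.033, -0.001], [-0.001, 0.001, -1.0]]
contact_force: [1.2, 0.8, 0.3]
grip_width: 0.683
turn [ 0.001  0.001 -0.003] shift [ 0.01  -0.003  0.013] j7 1.0 p [ 0.4048 -0.183   0.0063] t 3.33 w 60.1 F [1.2 0.8 0.3]
```

```bash
python3 -m inch '[[0,0,0,0,0,0,0],[0,0,0,0,0,0,0],[0,0,0,0,0,0,0],[0,0,0,0,0,0,0],[0,0,-0.3,0,0,0,0],[0,0,-0.6,0,0,0,0],[0,0,-0.6,0,0,0,0],[0,0,-0.2,0,0,0.047,0]]' 25; python3 -c "
from h import *
plan(.48,.05,.18,0)"
```

```text
clock: 4.32
eef_pos: [0.406, -0.1826, 0.1791]
orientation: [[0.004, 1.0, 0.004], [1.0, -0.004, -0.002], [-0.002, 0.004, -1.0]]
contact_force: [0.7, -0.4, -1.0]
grip_width: 0.296
turn [ 0.006  0.003 -0.005] shift [ 2.326  0.74  -0.009] j7 11.0 p [ 0.406  -0.1826  0.1791] t 4.33 w 26.1 F [ 0.7 -0.4 -1. ]
```

Gripped at 26.1 mm, as expected. Moving beside the case for a wrist look.

```bash
python3 -m inch '[[0.58,0.185,0,0.006,0.003,-0.005,0],[0.58,0.185,0,0,0,0,0],[0.58,0.185,0,0,0,0,0],[0.58,0.185,0,0,0,0,0],[0,0,0,0,0,0,0],[0,0,0,0,0,0,0],[0,0,0,0,0,0,0]]'; python3 - <<'E'
from h import *
c=cam("wrist");im=get_image("wrist")[:,:,::-1].copy();cv2.imwrite("pics/w3.png",im);np.savez("w3.npz",K=c[0],R=c[1],t=c[2])
s=readout.get_state();print(s["eef_pos"])
E
```

```text
clock: 5.2
eef_pos: [0.4784, 0.0481, 0.1756]
orientation: [[0.002, 1.0, -0.005], [1.0, -0.002, 0.002], [0.002, -0.005, -1.0]]
contact_force: [0.7, -0.3, -1.1]
grip_width: 0.295
[0.47850754 0.04810879 0.17567286]
```

View pics/w3.png

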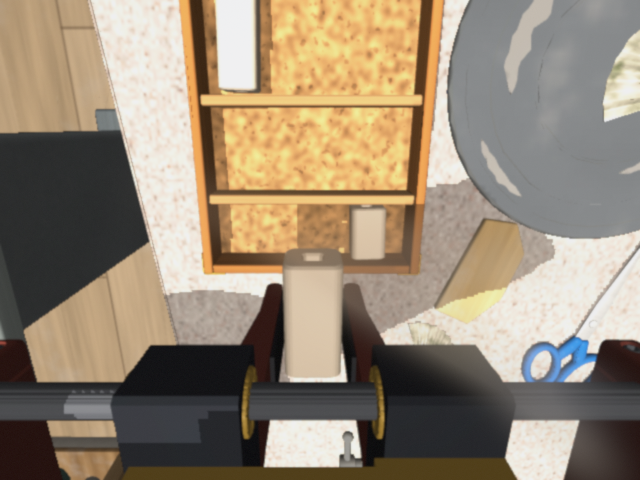

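The wrist view shows the dividers at rows ~100 and ~198, the right rim at row ~268, and the stored short post at (368,232). The held post's top spans rows 263–378. I'll measure these edges more exactly.

```bash
python3 - <<'E'
from h import *
d=np.load("w3.npz");c=(d["K"],d["R"],d["t"]);im=cv2.imread("pics/w3.png")
def prof(a,u0,u1,v0,v1,ax):
    p=im[v0:v1,u0:u1].astype(float).mean((ax,2));return np.diff(p)
for nm,u0,u1,v0,v1,z in(("div LM",265,400,85,115,.073),("div MS",230,290,185,212,.073),("rim R",225,275,255,285,.077)):
    g=prof(0,u0,u1,v0,v1,1);i=np.argsort(-abs(g))[:4];print(nm,[(int(v0+j+1),round(g[j])) for j in sorted(i)])
    for j in sorted(i): print("   y=",ray(c,[((u0+u1)/2,v0+j+.5)],z)[0][1].round(4))
g=prof(0,290,335,245,262,1);print("post top far",[(245+j,round(x)) for j,x in enumerate(g) if abs(x)>8]);g=prof(0,290,335,255,275,1);print([(255+j,round(x)) for j,x in enumerate(g) if abs(x)>4]);g=prof(0,295,335,365,385,1);print("near",[(365+j,round(x)) for j,x in enumerate(g) if abs(x)>4])
for v in(263,378): print(ray(c,[(314,v)],.1756-.005+.026))
# x walls at row y ~ medium
for v,u0,u1 in((150,195,225),(150,405,440)):
    p=im[v-8:v+8,u0:u1].astype(int).mean((0,2));g=np.diff(p);print("wall",[(u0+j+.5,round(x),ray(c,[(u0+j+.5,v)],.077)[0][0].round(4)) for j,x in enumerate(g) if abs(x)>15])
E
```

```text
div LM [(105, -43), (106, -37), (107, 34), (108, 48)]
   y= 0.1444
   y= 0.1437
   y= 0.1431
   y= 0.1425
div MS [(189, -29), (190, -49), (195, 41), (196, 36)]
   y= 0.0878
   y= 0.0871
   y= 0.0834
   y= 0.0827
rim R [(265, 34), (266, 34), (273, 33), (274, 30)]
   y= 0.0309
   y= 0.0301
   y= 0.0244
   y= 0.0236
post top far [(247, -8), (248, -10), (252, 9), (260, -14)]
[(259, -6), (260, -14), (261, -6), (264, 7), (265, 17), (266, 15), (267, 5), (268, 8), (269, 15), (270, 8)]
near [(376, 15), (377, 23), (378, 5), (380, -22), (381, -93), (382, -77), (383, -6)]
[[0.47816369 0.07766807 0.1966    ]]
[[0.4781099  0.02211672 0.1966    ]]
wall [(200.5, -25, np.float64(0.4002)), (201.5, -37, np.float64(0.4008)), (202.5, -32, np.float64(0.4015)), (212.5, 23, np.float64(0.4084)), (213.5, 33, np.float64(0.4091)), (214.5, 17, np.float64(0.4098))]
wall [(408.5, -37, np.float64(0.5429)), (409.5, -50, np.float64(0.5436)), (410.5, -25, np.float64(0.5442)), (419.5, 39, np.float64(0.5504)), (420.5, 37, np.float64(0.5511)), (421.5, 16, np.float64(0.5518)), (429.5, 33, np.float64(0.5572)), (430.5, 15, np.float64(0.5579))]
```

```bash
python3 -c "
from h import *
plan(.506,.1125,.0545,0)"
```

```text
turn [-0.006 -0.002 -0.003] shift [0.644 0.275 1.212] j7 -23.0 p [0.4785 0.0481 0.1757] t 5.25 w 26.1 F [-0.1  0.1 -1.7]
```

```bash
python3 -m inch '[[0.322,0.138,0,-0.006,-0.002,-0.003,0],[0.322,0.138,0,0,0,0,0],[0,0,0.4,0,0,0,0],[0,0,0,0,0,0,0],[0,0,0,0,0,0,0],[0,0,0,0,0,0,0]]'; python3 -c "
from h import *
plan(.506,.1125,.0545,0)"
```

```text
clock: 6.0
eef_pos: [0.507, 0.1137, 0.1372]
orientation: [[-0.002, 1.0, 0.002], [1.0, 0.002, 0.001], [0.001, 0.002, -1.0]]
contact_force: [0.2, 0.6, -1.0]
grip_width: 0.292
turn [ 0.003 -0.001  0.002] shift [-0.012 -0.01   0.827] j7 -33.7 p [0.507  0.1137 0.1372] t 6.0 w 25.7 F [ 0.2  0.6 -1. ]
```

```bash
python3 -m inch '[[-0.012,-0.01,0.2,0,0,0,0],[0,0,0.3,0,0,0,0],[0,0,0.2,0,0,0,0],[0,0,0.12,0,0,0,0],[0,0,0,0,0,0,0]]'
```

```text
clock: 6.62
eef_pos: [0.5055, 0.1131, 0.0541]
orientation: [[-0.003, 1.0, 0.0], [1.0, 0.003, 0.001], [0.001, 0.0, -1.0]]
contact_force: [0.0, 0.7, -0.6]
grip_width: 0.297
```

```bash
python3 -m inch '[[0,0,0,0,0,0,40],[0,0,0,0,0,0,40],[0,0,0,0,0,0,40],[0,0,-0.3,0,0,0,40],[0,0,-0.6,0,0,0,50],[0,0,-0.3,0,0,0,60],[-0.6,0,0,0,0,0,60],[-0.6,0,0,0,0,0,60],[-0.3,0,0,0,0,0,60],[0,0,0,0,0,0,60],[0,0,0,0,0,0,60]]'; python3 look.py pics/w4.png .073 0 '[(.506,.114)]';  python3 -c "
from h import *
plan(.4999,-.318,.005,20)"
```

```text
clock: 8.0
eef_pos: [0.5057, -0.0359, 0.1739]
orientation: [[-0.004, 1.0, 0.0], [1.0, 0.004, 0.001], [0.001, 0.0, -1.0]]
contact_force: [0.3, 0.6, 0.5]
grip_width: 0.683
(0.506, 0.114) [315  13] [230 128 127] [504.3 103.8] [21.3 34.5] len deg 90.2
turn [ 0.001 -0.002 -0.439] shift [-2.635 -1.021  1.689] j7 -13.4 p [ 0.5057 -0.0354  0.1739] t 8.05 w 60.0 F [ 0.   0.3 -0.3]
```

```bash
python3 -m inch '[[0,0,0,0,0,-0.22,60],[0,0,0,0,0,-0.219,60],[-0.527,-0.204,0,0,0,0,60],[-0.527,-0.204,0,0,0,0,60],[-0.527,-0.204,0,0,0,0,60],[-0.527,-0.204,0,0,0,0,60],[-0.527,-0.204,0,0,0,0,60],[0,0,0.5,0,0,0,60],[0,0,0.4,0,0,0,60],[0,0,0,0,0,0,60],[0,0,0,0,0,0,60]]'; python3 look.py pics/w5.png .026 0 '[(.5,-.318)]'; python3 -c "
from h import *
plan(.4999,-.318,.005,20)"
```

```text
clock: 9.43
eef_pos: [0.5011, -0.3185, 0.0849]
orientation: [[-0.342, 0.94, 0.002], [0.94, 0.342, 0.001], [-0.0, 0.002, -1.0]]
contact_force: [0.5, -0.6, 0.7]
grip_width: 0.683
(0.5, -0.318) [313 261] [205 131 143] [ 500.3 -318.1] [19.4 51.7] len deg 110.0
turn [ 0.003  0.002 -0.   ] shift [ 0.014 -0.009  0.805] j7 30.4 p [ 0.5012 -0.319   0.0855] t 9.47 w 60.3 F [-0.2 -0.7 -0.1]
```

```bash
python3 -m inch '[[0.012,-0.006,0.4,0,0,0,60],[0,0,0.39,0,0,0,60],[0,0,0,0,0,0,0],[0,0,0,0,0,0,0],[0,0,0,0,0,0,0],[0,0,0,0,0,0,0],[0,0,0,0,0,0,0],[0,0,-0.3,0,0,0,0],[0,0,-0.6,0,0,0,0],[0,0,-0.6,0,0,0.222,0],[0,0,-0.2,0,0,0.222,0],[0,0,0,0,0,0,0]]'; python3 -c "
from h import *
plan(.45,.05,.18,0)"
```

```text
clock: 10.98
eef_pos: [0.4994, -0.319, 0.1767]
orientation: [[0.0, 1.0, 0.003], [1.0, -0.0, -0.002], [-0.002, 0.003, -1.0]]
contact_force: [-1.0, -0.4, -1.0]
grip_width: 0.294
turn [ 0.004  0.003 -0.   ] shift [ 3.69  -0.494 -0.033] j7 16.0 p [ 0.4994 -0.319   0.1767] t 10.97 w 25.9 F [-1.  -0.4 -1. ]
```

```bash
python3 -m inch '[[0.527,-0.07,0,0.004,0.003,0,0],[0.527,-0.07,0,0,0,0,0],[0.527,-0.07,0,0,0,0,0],[0.527,-0.07,0,0,0,0,0],[0.527,-0.07,0,0,0,0,0],[0.527,-0.07,0,0,0,0,0],[0.527,-0.07,0,0,0,0,0],[0,0,0,0,0,0,0],[0,0,0,0,0,0,0],[0,0,0,0,0,0,0]]'; cat > held.py <<'E'
from h import *
import sys
s=readout.get_state();c=cam("wrist");im=get_image("wrist")[:,:,::-1].copy();cv2.imwrite(sys.argv[1],im)
R,p=s["orientation"],s["eef_pos"];h=.026-.0065
xs=np.arange(-.05,.05,.0002)  # along the held top face, tool x
V=np.array([[im[int(round(v)),int(round(u)-9):int(round(u)+10)].astype(float).mean() for u,v in proj(c,[p+R@np.array([x,0,-h])])][0] for x in xs])
V=cv2.GaussianBlur(V[None],(9,1),0)[0]
g=np.gradient(V);mid=len(xs)//2
pk=[i for i in range(2,len(g)-2) if abs(g[i])==abs(g[max(0,i-6):i+7]).max() and abs(g[i])>1.2]
print("TCP",p.round(4),"edges(mm, grad):",[(round(xs[i]*1000,1),round(g[i],1)) for i in pk])
E
python3 held.py pics/w6.png
```

```text
clock: 12.22
eef_pos: [0.4498, 0.0489, 0.175]
orientation: [[0.002, 1.0, -0.004], [1.0, -0.002, 0.003], [0.003, -0.004, -1.0]]
contact_force: [0.1, 0.1, -1.0]
grip_width: 0.294
TCP [0.4498 0.0489 0.175 ] edges(mm, grad): [(np.float64(-41.8), np.float64(-1.3)), (np.float64(-39.2), np.float64(-1.3)), (np.float64(-36.8), np.float64(-3.1)), (np.float64(-35.0), np.float64(2.7)), (np.float64(-33.4), np.float64(-2.4)), (np.float64(-29.2), np.float64(26.7)), (np.float64(-26.2), np.float64(-7.1)), (np.float64(28.0), np.float64(-7.0)), (np.float64(30.4), np.float64(9.7)), (np.float64(34.2), np.float64(-6.4)), (np.float64(44.0), np.float64(-1.4)), (np.float64(46.6), np.float64(1.7)), (np.float64(48.2), np.float64(-1.7))]
```

```bash
python3 -c "
from h import *
plan(.442,.1135,.0545,0)"
```

```text
turn [-0.005 -0.004 -0.003] shift [ 0.645 -0.079  1.207] j7 -22.8 p [0.4499 0.049  0.1752] t 12.28 w 26.0 F [-0.7 -1.1 -1.3]
```

```bash
python3 -m inch '[[0.322,-0.04,0,-0.005,-0.004,-0.003,0],[0.322,-0.04,0,0,0,0,0],[0,0,0.4,0,0,0,0],[0,0,0,0,0,0,0],[0,0,0,0,0,0,0],[0,0,0,0,0,0,0],[0,0,0,0,0,0,0]]'; python3 -c "
from h import *
plan(.442,.1135,.0545,0)"
```

```text
clock: 13.15
eef_pos: [0.4426, 0.1146, 0.1366]
orientation: [[-0.0, 1.0, 0.002], [1.0, 0.0, 0.0], [0.0, 0.002, -1.0]]
contact_force: [0.6, 0.3, -0.8]
grip_width: 0.294
turn [ 0.003 -0.     0.001] shift [-0.011 -0.006  0.821] j7 -35.2 p [0.4426 0.1146 0.1366] t 13.15 w 25.8 F [ 0.6  0.3 -0.8]
```

```bash
python3 -m inch '[[-0.011,-0.006,0.2,0,0,0,0],[0,0,0.3,0,0,0,0],[0,0,0.2,0,0,0,0],[0,0,0.12,0,0,0,0],[0,0,0,0,0,0,0],[0,0,0,0,0,0,40],[0,0,0,0,0,0,40],[0,0,0,0,0,0,40],[0,0,-0.3,0,0,0,40],[0,0,-0.6,0,0,0,50],[0,0,-0.4,0,0,0,60]]';  python3 -c "
from h import *
plan(.617,-.30,.12,12)"
```

```text
clock: 14.52
eef_pos: [0.4417, 0.1141, 0.1861]
orientation: [[-0.002, 1.0, 0.002], [1.0, 0.002, 0.0], [0.0, 0.002, -1.0]]
contact_force: [0.6, -0.5, 0.2]
grip_width: 0.643
turn [ 0.003 -0.    -0.265] shift [-4.415  0.854  0.661] j7 -31.5 p [0.4417 0.1141 0.1861] t 14.53 w 56.5 F [ 0.6 -0.5  0.2]
```

```bash
python3 -m inch '[[0,0,0,0.003,0,-0.132,60],[0,0,0,0,0,-0.133,60],[-0.552,0.107,0,0,0,0,60],[-0.552,0.107,0,0,0,0,60],[-0.552,0.107,0,0,0,0,60],[-0.552,0.107,0,0,0,0,60],[-0.552,0.107,0,0,0,0,60],[-0.552,0.107,0,0,0,0,60],[-0.552,0.107,0,0,0,0,60],[-0.552,0.107,0,0,0,0,60],[0,0,0.3,0,0,0,60],[0,0,0.36,0,0,0,60]]';python3 -m inch '[[0,0,0,0,0,0,60],[0,0,0,0,0,0,60]]'; python3 look.py pics/w7.png .026 0 '[(.617,-.3215)]'; python3 -c "
from h import *
plan(.617,-.3215,.0065,12)"
```

```text
clock: 16.02
eef_pos: [0.6171, -0.3015, 0.117]
orientation: [[-0.206, 0.979, -0.0], [0.979, 0.206, -0.0], [-0.0, -0.0, -1.0]]
contact_force: [0.8, 0.6, 0.6]
grip_width: 0.685
clock: 16.27
eef_pos: [0.6174, -0.3005, 0.1189]
orientation: [[-0.208, 0.978, -0.0], [0.978, 0.208, -0.0], [-0.0, -0.0, -1.0]]
contact_force: [-0.8, -0.1, 1.2]
grip_width: 0.681
(0.617, -0.3215) [307 271] [203 131 141] [ 617.2 -326.6] [19.5 37.7] len deg 101.1
turn [0.001 0.001 0.   ] shift [-0.203 -0.051  1.13 ] j7 17.9 p [ 0.6178 -0.3006  0.1195] t 16.32 w 60.2 F [-0.5  0.3  0.1]
```

View pics/w7.png

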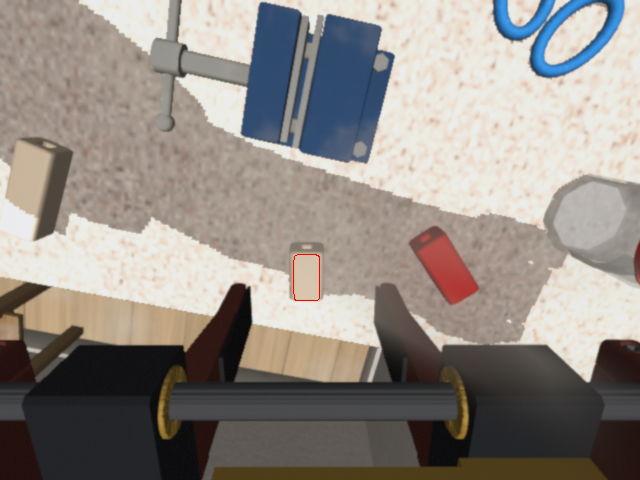

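```bash
python3 -c "
from h import *
plan(.6172,-.3266,.0065,11.1)"
```

```text
turn [0.001 0.001 0.02 ] shift [-0.254 -0.056  1.13 ] j7 17.9 p [ 0.6178 -0.3006  0.1195] t 16.32 w 60.2 F [-0.5  0.3  0.1]
```

```bash
python3 -m inch '[[0,0,0,0,0,0.02,60],[-0.254,-0.056,0.3,0,0,0,60],[0,0,0.5,0,0,0,60],[0,0,0.33,0,0,0,60],[0,0,0,0,0,0,60],[0,0,0,0,0,0,60],[0,0,0,0,0,0,0],[0,0,0,0,0,0,0],[0,0,0,0,0,0,0],[0,0,0,0,0,0,0],[0,0,0,0,0,0,0]]';python3 -m inch '[[0,0,-0.3,0,0,0,0],[0,0,-0.6,0,0,0,0],[0,0,-0.6,0,0,0.12,0],[0,0,-0.2,0,0,0.127,0],[0,0,0,0,0,0,0]]'; python3 -c "
from h import *
plan(.44,-.01,.18,0)"
```

```text
clock: 17.7
eef_pos: [0.6163, -0.3265, 0.0049]
orientation: [[-0.192, 0.981, -0.001], [0.981, 0.192, -0.0], [-0.0, -0.001, -1.0]]
contact_force: [0.0, 0.6, 1.6]
grip_width: 0.293
clock: 18.32
eef_pos: [0.617, -0.3267, 0.1765]
orientation: [[-0.0, 1.0, 0.001], [1.0, 0.0, -0.002], [-0.002, 0.001, -1.0]]
contact_force: [1.0, -0.0, -1.4]
grip_width: 0.295
turn [0.002 0.003 0.   ] shift [ 3.167 -1.77  -0.035] j7 10.8 p [ 0.617  -0.3267  0.1765] t 18.32 w 26.0 F [ 1.  -0.  -1.4]
```

```bash
python3 -m inch '[[0.452,-0.253,0,0.002,0.003,0,0],[0.452,-0.253,0,0,0,0,0],[0.452,-0.253,0,0,0,0,0],[0.452,-0.253,0,0,0,0,0],[0.452,-0.253,0,0,0,0,0],[0.452,-0.253,0,0,0,0,0],[0.452,-0.253,0,0,0,0,0],[0,0,0,0,0,0,0],[0,0,0,0,0,0,0],[0,0,0,0,0,0,0]]'; python3 held.py pics/w8.png; python3 -c "
from h import *
plan(.441,.0538,.0535,0)"
```

```text
clock: 19.58
eef_pos: [0.4394, -0.0111, 0.175]
orientation: [[0.001, 1.0, -0.004], [1.0, -0.001, 0.003], [0.003, -0.004, -1.0]]
contact_force: [0.8, -0.2, -0.3]
grip_width: 0.292
TCP [ 0.4394 -0.0111  0.175 ] edges(mm, grad): [(np.float64(-41.8), np.float64(-1.3)), (np.float64(-39.2), np.float64(-1.4)), (np.float64(-36.8), np.float64(-3.1)), (np.float64(-35.0), np.float64(2.5)), (np.float64(-33.2), np.float64(-2.3)), (np.float64(-29.2), np.float64(26.8)), (np.float64(-20.4), np.float64(-7.7)), (np.float64(19.8), np.float64(-7.3)), (np.float64(22.4), np.float64(9.3)), (np.float64(26.6), np.float64(-5.4)), (np.float64(29.0), np.float64(5.0)), (np.float64(37.0), np.float64(2.4))]
turn [-0.005 -0.003 -0.002] shift [0.648 0.016 1.216] j7 -14.2 p [ 0.4394 -0.011   0.1751] t 19.62 w 26.0 F [ 0.1  1.6 -0.7]
```

View pics/w8.png

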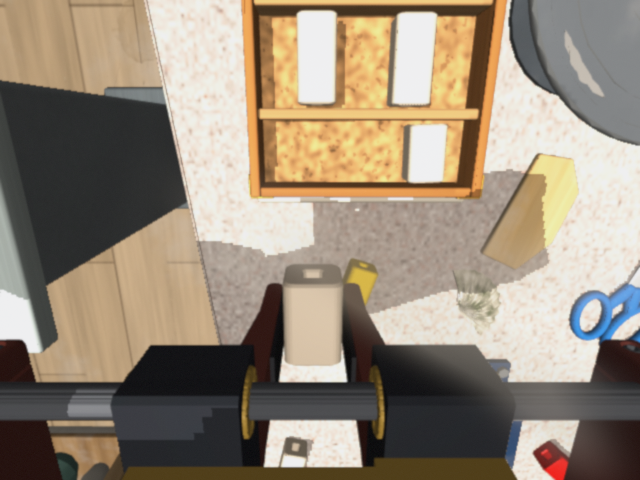

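The picture shows both medium posts flat in the middle row, at (316,57) and (414,58), and the held post (40.2 mm long) centred. Placing the short one.

```bash
python3 -m inch '[[0.324,0.008,0,-0.005,-0.003,-0.002,0],[0.324,0.008,0.3,0,0,0,0],[0,0,0.1,0,0,0,0],[0,0,0,0,0,0,0],[0,0,0,0,0,0,0],[0,0,0,0,0,0,0],[0,0,0,0,0,0,0]]'; python3 -c "
from h import *
plan(.441,.0541,.0540,0)"
```

```text
clock: 20.5
eef_pos: [0.4412, 0.0543, 0.1362]
orientation: [[-0.0, 1.0, 0.002], [1.0, 0.0, -0.0], [-0.0, 0.002, -1.0]]
contact_force: [0.5, 0.6, -0.4]
grip_width: 0.295
turn [0.002 0.    0.   ] shift [-0.002 -0.002  0.822] j7 -27.1 p [0.4412 0.0543 0.1362] t 20.5 w 25.9 F [ 0.5  0.6 -0.4]
```

```bash
python3 -m inch '[[0,0,0.2,0.002,0,0,0],[0,0,0.3,0,0,0,0],[0,0,0.2,0,0,0,0],[0,0,0.12,0,0,0,0],[0,0,0,0,0,0,0],[0,0,0,0,0,0,40],[0,0,0,0,0,0,40],[0,0,0,0,0,0,40],[0,0,-0.3,0,0,0,40],[0,0,-0.6,0,0,0,50],[0,0,-0.4,0,0,0,60]]'; python3 -m inch '[[-0.6,0,0,0,0,0,60],[-0.6,0,0,0,0,0,60],[-0.6,0,0,0,0,0,60],[-0.6,0,0,0,0,0,60],[-0.6,0,0,0,0,0,60],[-0.3,0,0,0,0,0,60],[0,0,0,0,0,-0.235,60],[0,0,0,0,0,-0.235,60],[0,0,0,0,0,-0.235,60],[0,0,0,0,0,-0.235,60],[0,0,0,0,0,-0.235,60],[0,0,0,0,0,-0.235,60]]'; python3 -c "
from h import *
plan(.4107,-.3051,.10,-12.2);plan(.4107,-.3051,.10,-12.2,True)"
```

```text
clock: 21.88
eef_pos: [0.4413, 0.0552, 0.1861]
orientation: [[-0.002, 1.0, 0.001], [1.0, 0.002, 0.0], [0.0, 0.001, -1.0]]
contact_force: [0.2, 0.6, -0.1]
grip_width: 0.646
clock: 23.38
eef_pos: [0.4413, -0.2752, 0.184]
orientation: [[-0.898, 0.44, -0.001], [0.44, 0.898, -0.0], [0.0, -0.001, -1.0]]
contact_force: [0.4, 0.4, 0.2]
grip_width: 0.682
turn [-1.00e-03  0.00e+00  1.69e+00] shift [-0.357 -0.236  0.84 ] j7 74.8 p [ 0.4413 -0.2752  0.184 ] t 23.38 w 60.0 F [0.4 0.4 0.2]
turn [-0.00e+00 -1.00e-03 -2.31e+00] shift [0.357 0.236 0.84 ] j7 74.8 p [ 0.4413 -0.2752  0.184 ] t 23.38 w 60.0 F [0.4 0.4 0.2]
```

```bash
python3 -m inch '[[0,0,0,0,0,0.211,60],[0,0,0,0,0,0.211,60],[0,0,0,0,0,0.211,60],[0,0,0,0,0,0.211,60],[0,0,0,0,0,0.211,60],[0,0,0,0,0,0.211,60],[0,0,0,0,0,0.211,60],[0,0,0,0,0,0.211,60],[-0.357,-0.236,0.4,0,0,0,60],[0,0,0.44,0,0,0,60],[0,0,0,0,0,0,60],[0,0,0,0,0,0,60]]';  python3 look.py pics/w9.png .026 0 '[(.4107,-.3051)]'; python3 -c "
from h import *
plan(.4107,-.3051,.0065,-12.2)"
```

```text
clock: 24.88
eef_pos: [0.4117, -0.3049, 0.1012]
orientation: [[0.215, 0.977, 0.001], [0.977, -0.215, -0.0], [-0.0, 0.001, -1.0]]
contact_force: [0.1, 0.1, 0.9]
grip_width: 0.684
(0.4107, -0.3051) [312 253] [206 131 142] [ 412.1 -301.1] [19.9 58.9] len deg 78.3
turn [ 0.002  0.001 -0.004] shift [-0.003 -0.012  0.95 ] j7 6.0 p [ 0.412  -0.3051  0.1015] t 24.93 w 60.1 F [ 0.5 -0.  -0.4]
```

```bash
python3 -m inch '[[0,-0.01,0.4,0.002,0,0,60],[0,0,0.4,0,0,0,60],[0,0,0.15,0,0,0,60],[0,0,0,0,0,0,0],[0,0,0,0,0,0,0],[0,0,0,0,0,0,0],[0,0,0,0,0,0,0],[0,0,0,0,0,0,0],[0,0,-0.3,0,0,0,0],[0,0,-0.6,0,0,0,0],[0,0,-0.6,0,0,-0.13,0],[0,0,-0.3,0,0,-0.141,0]]';  python3 -c "
from h import *
plan(.475,-.03,.19,0)"
```

```text
clock: 26.42
eef_pos: [0.4107, -0.3052, 0.1882]
orientation: [[0.001, 1.0, 0.001], [1.0, -0.001, -0.002], [-0.002, 0.001, -1.0]]
contact_force: [0.4, -0.9, -1.8]
grip_width: 0.295
turn [ 0.001  0.003 -0.001] shift [ 2.752  0.643 -0.018] j7 21.1 p [ 0.4107 -0.3052  0.1882] t 26.43 w 26.0 F [ 0.4 -0.9 -1.8]
```

```bash
python3 -m inch '[[0.55,0.129,0,0.001,0.003,0,0],[0.55,0.129,0,0,0,0,0],[0.55,0.129,0,0,0,0,0],[0.55,0.129,0,0,0,0,0],[0.55,0.129,0,0,0,0,0],[0,0,0,0,0,-0.05,0],[0,0,0,0,0,0.05,0],[0,0,0,0,0,0,0]]'; python3 held.py pics/w10.png
python3 - <<'E'
from h import *
# lid angle from the side view: free-edge corners, matched against lid_hinge geometry
c=cam("side")
for th in(1.75,1.80,1.85,1.9):
    y=.1293+.1095-.215*np.cos(th);z=.077+.215*np.sin(th)
    print(th,round(y,4),round(z,4),proj(c,[[.394,y,z],[.558,y,z]]).round(1).tolist(),proj(cam("top"),[[.394,y,z],[.558,y,z]]).round(1).tolist())
E
```

```text
clock: 27.42
eef_pos: [0.4751, -0.0318, 0.185]
orientation: [[0.008, 1.0, -0.004], [1.0, -0.008, 0.002], [0.002, -0.004, -1.0]]
contact_force: [0.6, 0.3, -0.7]
grip_width: 0.299
TCP [ 0.4751 -0.0318  0.185 ] edges(mm, grad): [(np.float64(-41.8), np.float64(-1.6)), (np.float64(-39.2), np.float64(-1.2)), (np.float64(-36.8), np.float64(-2.9)), (np.float64(-35.0), np.float64(2.5)), (np.float64(-33.0), np.float64(-2.3)), (np.float64(-29.2), np.float64(19.7)), (np.float64(32.4), np.float64(6.2)), (np.float64(36.0), np.float64(-13.5)), (np.float64(38.2), np.float64(7.8)), (np.float64(42.8), np.float64(11.6))]
1.75 0.2771 0.2886 [[222.3, 103.4], [295.3, 98.5]] [[179.3, 298.7], [180.8, 223.7]]
1.8 0.2876 0.2864 [[222.4, 103.0], [294.7, 98.1]] [[174.5, 299.0], [176.2, 224.2]]
1.85 0.2981 0.2837 [[222.4, 102.8], [294.0, 98.0]] [[170.0, 299.3], [171.8, 224.7]]
1.9 0.3083 0.2805 [[222.5, 102.9], [293.4, 98.1]] [[165.5, 299.7], [167.5, 225.2]]
```

```bash
python3 -m inch '[[0.45,0.08,-0.1,0,0,0,0],[0.45,0.09,-0.1,0,0,0,0],[0.45,0.09,0,0,0,0,0],[0,0,0,0,0,-0.235,0],[0,0,0,0,0,-0.235,0],[0,0,0,0,0,-0.235,0],[0,0,0,0,0,-0.235,0],[0,0,0,0,0,-0.235,0],[0,0,0,0,0,-0.235,0],[0,0,0,0,0,-0.235,0],[0,0,0,0,0,-0.235,0]]'; python3 -c "
from h import *
plan(.5,.1898,.15,0,True)"; python3 -m inch '[[0,0,0,0,0,-0.235,0],[0,0,0,0,0,-0.235,0],[0,0,0,0,0,-0.235,0],[0,0,0,0,0,-0.235,0],[0,0,0,0,0,-0.235,0],[0,0,0,0,0,-0.235,0],[0,0,0,0,0,-0.235,0],[0,0,0,0,0,-0.235,0],[0,0,0,0,0,-0.235,0],[0,0,0,0,0,0,0],[0,0,0,0,0,0,0]]'; python3 -c "
from h import *
plan(.5,.1898,.15,0)"; python3 held.py pics/w11.png
```

```text
clock: 28.85
eef_pos: [0.5023, 0.1032, 0.2053]
orientation: [[-0.995, 0.095, -0.003], [0.095, 0.995, 0.002], [0.004, 0.002, -1.0]]
contact_force: [-0.6, 0.7, -1.4]
grip_width: 0.29
turn [ 5.000e-03 -2.000e-03 -2.121e+00] shift [-0.866  0.023  0.553] j7 45.7 p [0.5023 0.1032 0.2053] t 28.85 w 25.5 F [-0.6  0.7 -1.4]
clock: 30.22
eef_pos: [0.5022, 0.104, 0.2053]
orientation: [[-0.014, -1.0, -0.003], [-1.0, 0.014, 0.002], [-0.002, 0.003, -1.0]]
contact_force: [0.5, -0.9, -1.0]
grip_width: 0.296
turn [ 0.004  0.003 -0.017] shift [-0.858  0.022  0.553] j7 126.7 p [0.5022 0.104  0.2053] t 30.23 w 26.0 F [ 0.5 -0.9 -1. ]
TCP [0.5022 0.104  0.2053] edges(mm, grad): [(np.float64(-36.4), np.float64(-3.1)), (np.float64(-34.6), np.float64(2.4)), (np.float64(-32.8), np.float64(-2.4)), (np.float64(-28.8), np.float64(23.9)), (np.float64(34.4), np.float64(6.0)), (np.float64(36.4), np.float64(-13.4)), (np.float64(38.6), np.float64(8.1)), (np.float64(43.2), np.float64(11.3))]
```

View pics/w11.png

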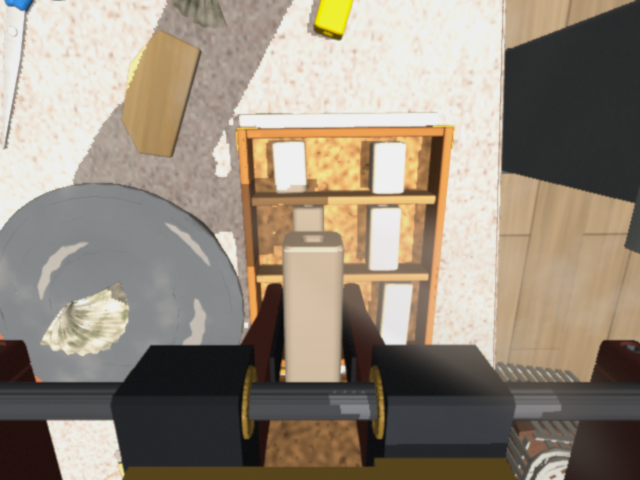

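Short and both medium posts lie flat in their rows. The held long post's far edge is at +36.3 mm, an offset of about 1.2 mm. Moving over the long row.

```bash
python3 -m inch '[[0,0,0,0.004,0.003,-0.017,0],[-0.435,0.011,0.15,0,0,0,0],[-0.435,0.011,0.4,0,0,0,0],[0,0,0.1,0,0,0,0],[0,0,0,0,0,0,0],[0,0,0,0,0,0,0],[0,0,0,0,0,0,0]]'; python3 -c "
from h import *
plan(.5,.191,.0545,0)"
```

```text
clock: 31.15
eef_pos: [0.5003, 0.1908, 0.1412]
orientation: [[0.003, -1.0, 0.001], [-1.0, -0.003, 0.0], [-0.0, -0.001, -1.0]]
contact_force: [1.4, 0.6, -1.7]
grip_width: 0.296
turn [-0.002  0.     0.004] shift [-0.002  0.003  0.867] j7 116.2 p [0.5003 0.1908 0.1412] t 31.15 w 26.1 F [ 1.4  0.6 -1.7]
```

```bash
python3 -m inch '[[0,0,0.2,0,0,0.004,0],[0,0,0.3,0,0,0,0],[0,0,0.2,0,0,0,0],[0,0,0.1,0,0,0,0],[0,0,0.06,0,0,0,0],[0,0,0,0,0,0,0]]'
```

```text
clock: 31.9
eef_pos: [0.4996, 0.192, 0.0545]
orientation: [[0.002, -1.0, 0.0], [-1.0, -0.002, 0.0], [-0.0, -0.0, -1.0]]
contact_force: [0.2, 0.2, 0.0]
grip_width: 0.297
```

```bash
python3 -m inch '[[0,0,0,0,0,0,40],[0,0,0,0,0,0,40],[0,0,0,0,0,0,40],[0,0,-0.3,0,0,0,40],[0,0,-0.6,0,0,0,40],[0.2,0,-0.5,0,0,0,0],[0.2,0,-0.5,0,0,0,0],[0.2,0,-0.5,0,0,0,0],[0,0,-0.5,0,0,0,0],[0,0,-0.2,0,0,0,0],[0,0,0,0,0,0,0],[0,0,0,0,0,0,0]]'; python3 - <<'E'
from h import *
s=readout.get_state();c=cam("wrist");im=get_image("wrist")[:,:,::-1];t=get_image("top")[:,:,::-1]
a=im;b=cv2.resize(t[225:320,150:310],None,fx=4,fy=4,interpolation=2)
H=480;b=cv2.copyMakeBorder(b,0,H-b.shape[0],0,0,0);o=np.hstack([a,b]);cv2.imwrite("pics/chk.png",cv2.resize(o,(800,int(480*800/o.shape[1]))))
plan(.476,.34,.37,0)
E
```

```text
clock: 33.4
eef_pos: [0.4991, 0.1313, 0.3628]
orientation: [[0.002, -1.0, -0.002], [-1.0, -0.002, -0.001], [0.001, 0.002, -1.0]]
contact_force: [0.1, -0.3, -0.8]
grip_width: 0.003
turn [ 0.003 -0.     0.003] shift [-2.086  0.231 -0.072] j7 136.2 p [0.4991 0.1314 0.3628] t 33.5 w 0.7 F [ 0.6  0.5 -0.4]
```

View pics/chk.png

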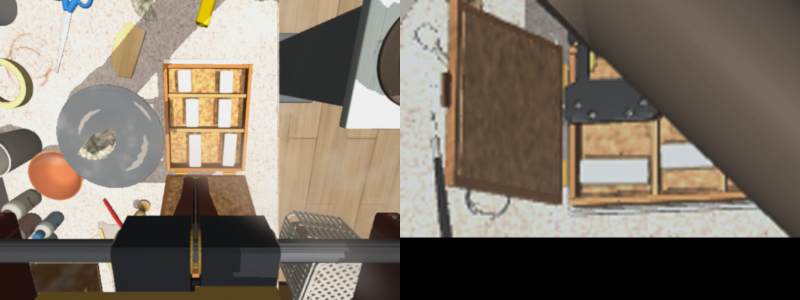

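All six posts lie flat and square in their rows, two per row. Now over the lid to its outer side.

```bash
python3 -m inch '[[-0.484,0.058,-0.03,0,0,0,0],[-0.484,0.058,-0.03,0,0,0,0],[-0.484,0.058,0,0,0,0,0],[-0.484,0.058,0,0,0,0,0],[0,0,0,0,0,0,0],[0,0,0.4,0,0,0,0],[0,0,0.4,0,0,0,0],[0,0,0.3,0,0,0,0],[0,0,0,0,0,0,0],[0,0,0,0,0,0,0]]'; python3 - <<'E'
from h import *
plan(.476,.325,.255,0)
yh=.2388;r=.19;prev=None
for th in np.radians([100,90,80,70,60,50,40,30,20,10,0]):
    y=yh-r*np.cos(th)+.009*np.sin(th)+.010;z=.077+r*np.sin(th)+.009*np.cos(th)
    print(round(np.degrees(th)),round(y,4),round(z,4),"" if prev is None else ("tool dx,dz share",round((prev[0]-y)*10,3),round((prev[1]-z)*10,3)));prev=y,z
E
```

```text
clock: 34.75
eef_pos: [0.4764, 0.3251, 0.2613]
orientation: [[0.001, -1.0, 0.0], [-1.0, -0.001, 0.001], [-0.001, -0.0, -1.0]]
contact_force: [-0.6, 0.2, -1.1]
grip_width: 0.008
turn [-0.     0.001  0.002] shift [0.001 0.004 0.063] j7 113.2 p [0.4764 0.3251 0.2613] t 34.75 w 0.7 F [-0.6  0.2 -1.1]
100 0.2907 0.2626 
90 0.2578 0.267 ('tool dx,dz share', np.float64(0.329), np.float64(-0.044))
80 0.2247 0.2657 ('tool dx,dz share', np.float64(0.331), np.float64(0.013))
70 0.1923 0.2586 ('tool dx,dz share', np.float64(0.324), np.float64(0.071))
60 0.1616 0.246 ('tool dx,dz share', np.float64(0.307), np.float64(0.126))
50 0.1336 0.2283 ('tool dx,dz share', np.float64(0.28), np.float64(0.177))
40 0.109 0.206 ('tool dx,dz share', np.float64(0.245), np.float64(0.223))
30 0.0888 0.1798 ('tool dx,dz share', np.float64(0.203), np.float64(0.262))
20 0.0733 0.1504 ('tool dx,dz share', np.float64(0.154), np.float64(0.294))
10 0.0632 0.1189 ('tool dx,dz share', np.float64(0.101), np.float64(0.316))
0 0.0588 0.086 ('tool dx,dz share', np.float64(0.044), np.float64(0.329))
```

```bash
python3 -m inch '[[0.17,0,-0.008,0,0,0,0],[0.17,0,-0.008,0,0,0,0],[0.165,0,-0.008,0,0,0,0],[0.165,0,-0.008,0,0,0,0],[0.165,0,-0.007,0,0,0,0],[0.165,0,-0.007,0,0,0,0],[0.162,0,0.035,0,0,0,0],[0.162,0,0.036,0,0,0,0],[0.154,0,0.063,0,0,0,0],[0.153,0,0.063,0,0,0,0]]';  python3 -c "
from h import *
plan(.476,.1616,.246,0)"
```

```text
clock: 36.0
eef_pos: [0.4769, 0.1623, 0.2466]
orientation: [[0.002, -1.0, 0.002], [-1.0, -0.002, 0.001], [-0.001, -0.002, -1.0]]
contact_force: [-0.3, 1.7, 0.3]
grip_width: 0.005
turn [-0.003  0.001  0.003] shift [0.007 0.009 0.006] j7 127.9 p [0.4769 0.1623 0.2466] t 36.0 w 0.4 F [-0.3  1.7  0.3]
```

Force on y of about 1.7 N, so the lid is being pushed. Continuing the arc.

```bash
python3 -m inch '[[0.14,0,0.088,0,0,0,0],[0.14,0,0.089,0,0,0,0],[0.122,0,0.111,0,0,0,0],[0.123,0,0.112,0,0,0,0],[0.101,0,0.131,0,0,0,0],[0.102,0,0.131,0,0,0,0],[0.077,0,0.147,0,0,0,0],[0.077,0,0.147,0,0,0,0],[0.05,0,0.158,0,0,0,0],[0.05,0,0.158,0,0,0,0]]';  python3 -c "
from h import *
plan(.476,.0588,.086,0)"
```

```text
clock: 37.25
eef_pos: [0.4765, 0.0639, 0.117]
orientation: [[0.002, -1.0, -0.0], [-1.0, -0.002, 0.0], [-0.0, 0.0, -1.0]]
contact_force: [0.0, 0.2, 0.1]
grip_width: 0.003
turn [0.    0.001 0.003] shift [0.051 0.005 0.31 ] j7 129.9 p [0.4765 0.0639 0.117 ] t 37.25 w 0.3 F [0.  0.2 0.1]
```

```bash
python3 -m inch '[[0.02,0,0.1,0,0,0,0],[0.02,0,0.1,0,0,0,0],[0.01,0,0.08,0,0,0,0],[0,0,0.03,0,0,0,0],[0,0,0,0,0,0,0],[0,0,0,0,0,0,0]]'; python3 -m inch '[[0,0,0.01,0,0,0,0],[0,0,0.01,0,0,0,0],[0,0,0,0,0,0,0]]'
```

```text
clock: 38.0
eef_pos: [0.4767, 0.0591, 0.0874]
orientation: [[0.002, -1.0, 0.0], [-1.0, -0.002, 0.0], [-0.0, -0.0, -1.0]]
contact_force: [-0.7, 0.0, 0.4]
grip_width: 0.007
clock: 38.38
eef_pos: [0.4768, 0.0591, 0.0862]
orientation: [[0.002, -1.0, 0.001], [-1.0, -0.002, -0.001], [0.001, -0.001, -1.0]]
contact_force: [-4.4, -1.9, 13.7]
grip_width: 0.005
```

The tips stop at z = 86 mm with 14 N, which is the height of the shut lid's top. Backing off and checking.

```bash
python3 -m inch '[[0,0,-0.2,0,0,0,0],[0,0,-0.5,0,0,0,0],[0.5,0,-0.5,0,0,0,0],[0.6,0,0,0,0,0,0],[0.6,0,0,0,0,0,0],[0.6,0,0,0,0,0,0],[0.3,0,0,0,0,0,0],[0,0,0,0,0,0,0],[0,0,0,0,0,0,0]]'; python3 - <<'E'
from h import *
a=get_image("top")[:,:,::-1][130:320,150:450];b=get_image("side")[:,:,::-1][130:330,200:440]
a=cv2.resize(a,(400,253),interpolation=2);b=cv2.resize(b,(400,333),interpolation=2)
a=cv2.copyMakeBorder(a,0,80,0,0,0);cv2.imwrite("pics/end.png",np.hstack([a,b]))
# expected shut-lid free-edge line (outer face z=.086, y=.0238) vs 8 mm proud
c=cam("side");yh=.2388
for th in(0,.03,.06): print(th,((proj(c,[[x,yh-.215*np.cos(th)+.009*np.sin(th),.077+.215*np.sin(th)+.009*np.cos(th)] for x in(.394,.558)])-[200,130])*[400/240,333/200]+[400,0]).round(1).tolist())
E
```

```text
clock: 39.5
eef_pos: [0.4771, -0.1942, 0.1999]
orientation: [[0.003, -1.0, 0.001], [-1.0, -0.003, 0.001], [-0.001, -0.001, -1.0]]
contact_force: [0.2, 1.1, 1.1]
grip_width: 0.007
0 [[463.8, 185.9], [596.8, 170.3]]
0.03 [[463.2, 181.3], [596.7, 165.8]]
0.06 [[462.6, 176.6], [596.6, 161.2]]
```

View pics/end.png

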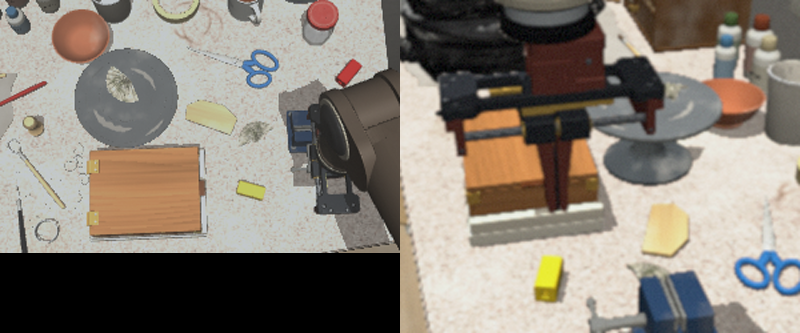

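The lid is shut. Its free edge runs through about (465,188) and (597,172), matching the prediction for angle 0. The rib, shells and cutter area look undisturbed, and the arm is clear. Handing in.

```bash
python3 -c "
from rig import bot
print(bot.close_job())"
```

```text
the job is handed in; nothing more can be done
None
```

All four loose posts are in the case: the two medium posts in the middle row, the short and the long each beside its stored post. The lid is shut, and I handed the job in at about 39.5 s with the arm clear.

**Posts:** The wrist picture taken before closing showed all six flat and square in their rows, two per row.

**Lid:** The closed fingertips stopped at 86 mm, the height of a fully shut lid, with about 14 N. In the final side view the free edge lay within a few pixels of where it would be at angle 0.

**Bystanders:** The rib and the shell looked unmoved in the final views. I did not measure them or the cutter, but the arm never went down near any of them.

**Checks that disagreed:**
- The close-up of the long post read 59 mm instead of 70, because a shadow edge cut it off. I used the earlier full-length measurement for the grasp.
- Once it was gripped, only the long post's far end was visible. Its position in the gripper was judged from that end alone.

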